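Get the clothes-peg station of the coin laundry ready for refilling

TASK

Make the peg station ready so that the attendant can fill the peg basket: hang the empty wire basket by its handle on the hook of the stand and let go of it there, then calmly turn the carousel until the open jar of clothes pegs stands at the middle of the front side, the side of the square base board that faces the robot. Finish while gripping the carousel's carry handle: do not let go, hold the turntable still with the jar at the front. All five containers stay standing in their compartments, and the other things on the counter are left where they are.

Things in the scene. Friction and masses are not known exactly. Their poses are not given: they have to be found in the camera images.
- peg_basket: Empty dark steel wire basket, 80 (its x) by 110 (its y) by 60 mm high, standing on the counter. A rigid bail of 9 mm round bar stands over it in its y-z plane: level and straight from y = -43 to +43 mm, centreline 150 mm above the underside, then bent down to the middles of the short sides. Mass 0.11 to 0.22 kg. Origin: centre of the underside, z up.
- bail_mid (a point): Middle of the basket's bail: the centreline of the level 9 mm bar, 150 mm above the basket's underside. Axes as the basket's: the bar runs along y.
- hook_stand: Dark steel stand fixed to the counter: round foot (140 mm diameter, 16 mm high), 16 mm post, top 250 mm high. An 8 mm round hook leaves the post along the stand's -x (roughly to the robot) at 232 mm height, dips, lowest 73 mm out from the post axis, and turns up to a tip 103 mm out, 252 mm high. Origin: centre of the foot's underside, z up.
- hook_seat (a point): Where the centreline of a 9 mm bar lies when it rests in the hook's dip: 73 mm out from the post axis, 222 mm above the counter. Axes as the stand's: a hung bar lies across the hook, along y. The upturned tip, 30 mm farther out, tops out 30 mm above this point: the hook goes in through the opening under the bail, the bar passing over the tip towards the post, and then down.
- base_board: Fixed square wooden base board of the carousel, 300 by 300 by 14 mm. Origin at the centre of its underside, below the carousel's axis; its front side is the one facing the robot, at its own -x (board yaw within 0.25 rad).
- turntable: Round wooden turntable, 280 mm diameter, on a vertical axis over the centre of the base board. Turns either way past half a turn, friction about 0.05 N m, stays where it is left. Floor 28 mm and rim 48 mm above the counter; five radial dividers (top at 58 mm) make five equal compartments. Origin on the axis, 18 mm above the counter; one divider runs along its -x.
- carry_handle: The carousel's carry handle, fixed to the turntable and turning with it: two 8 mm steel uprights 80 mm apart, joined on top by a level round wooden grip, 16 mm thick, 60 mm long, across the axis. Origin on the axis, 18 mm above the counter; the grip runs along its own x, centreline 240 mm above the counter.
- handle_grip (a point): Centre of the wooden grip of the carry handle, on the carousel's axis, 240 mm above the counter; the 16 mm thick grip runs along the point's x. All containers stay lower than 200 mm.
- peg_jar: The open glass jar of clothes pegs, 68 mm diameter, 95 mm high, no lid: wooden spring pegs stand in it and stick out to about 140 mm above its underside. The only open one of the five containers. Origin at the centre of its underside, z up; it stands loose on the turntable's floor, 28 mm above the counter, its centre about 95 mm from the axis, in one of the five compartments (which one varies).
- tablet_jar: Glass jar of white tablets closed with a flat metal lid, 68 mm diameter, 99 mm high; a bystander. Origin at the centre of its underside, z up; it stands loose on the turntable's floor, 28 mm above the counter, its centre about 95 mm from the axis, in one of the five compartments (which one varies).
- softener: Closed white bottle with shoulders and cap, 66 mm diameter, 150 mm high; a bystander. Origin at the centre of its underside, z up; it stands loose on the turntable's floor, 28 mm above the counter, its centre about 95 mm from the axis, in one of the five compartments (which one varies).
- pump_bottle: White bottle with a pump head and a spout to one side, 62 mm diameter, 151 mm high; a bystander. Origin at the centre of its underside, z up; it stands loose on the turntable's floor, 28 mm above the counter, its centre about 95 mm from the axis, in one of the five compartments (which one varies).
- powder_tin: Closed tin with a paper band and flat lid, 72 mm diameter, 95 mm high; a bystander. Origin at the centre of its underside, z up; it stands loose on the turntable's floor, 28 mm above the counter, its centre about 95 mm from the axis, in one of the five compartments (which one varies).
- coin_bowl: White ceramic bowl, 96 mm diameter, 35 mm high. Origin at the centre of its underside. A bystander, to be left alone.
- stain_tin: Small round tin, 58 mm diameter, 57 mm high. Origin at the centre of its underside. A bystander, to be left alone.
- spray_bottle: White trigger spray bottle, 80 by 45 mm, 168 mm high. Origin at the centre of its underside. A bystander, to be left alone.
- powder_box: Cardboard box, 60 by 110 by 150 mm high. Origin at the centre of its underside. A bystander, to be left alone.
Not all that is in view belongs to the job. What is shaped like the hook_stand but purple is not meant.

How it is judged:
By the outcome, as a careful person would: the job done as asked, in the order asked, and still so for the second after the job is handed in, while the arm keeps its last pose, push and grip.
It also fails if it takes over 61 s, if anything falls off the work surface, if the arm or the gripper's body presses on something with over 40 N, if the wrist force passes 120 N, or if a joint passes its speed limit or range.

ROBOT

A 6-joint arm with a two-finger parallel gripper is mounted at the origin on the work surface. World frame = base frame: x ahead of the robot, y to its left, z up, the work surface at z = 0. Lengths are in mm, angles in rad, forces in N, time in s.
With the tool pointing down it reaches from about 275 to 1000 mm from the base axis. Payload 8.4 kg.
Tool frame: the origin (TCP) lies between the finger pads; the fingertips stand 8 mm ahead of it and the grasp point (between the pads) lies 11 mm behind it (tcp_to_tips is the distance from the TCP to the fingertips, in mm); z points along the fingers, y is the line along which they close (so a half turn about z gives the same grasp; the last joint's range is limited). The gripper opens to 85 mm and grips with 20 to 120 N. Pads are 22 mm wide; open, the fingers measure 114 mm over their backs; the gripper's body (76 mm by 85 mm) begins 54 mm behind the grasp point. The pads swing forward as they close: fully open they stand 13 mm farther back than shut.
Start: joints at [1.188, 0.353, 1.633, -0, 1.155, -0.002], TCP at [232.288, 580.233, 239.281] pointing down, gripper open.
Joint ranges: [-2.63, 2.63], [-0.92, 2.1], [0.06, 2.66], [-1.3, 4.44], [0, 2.69], [-3.02, 3.02]. Speed limits (rad/s): [2.22, 2.22, 2.79, 3.14, 3.14, 3.14].

INTERFACE

Orientations are given as [roll, pitch, yaw] about the fixed x, y, z axes, in that order (R = Rz(yaw) Ry(pitch) Rx(roll)).
In Python, from rig import * gives the robot as it stands.
- The arm moves only by the tool step_arm, never from a script. Its argument "motion" is a list of rows, each an object with "claw": the finger opening in mm, from 0 to 85.4; "delta_pos": the shift along the tool's x, y, z in mm, a list of three; "turn": the turn about the tool's z in rad. In form: [{"claw": claw, "delta_pos": [dx, dy, dz], "turn": turn}, ...]. A call has 1 to 8 rows; each row shifts and turns the commanded pose from where the row before left it, along the tool's axes as they then stand; what a row does not reach is not made up. A row lasts 1/12 s, in which the tool goes at most 41.7 mm and 7.16 degrees, less where a joint would pass 70% of its speed; a pose out of reach is approached as far as the arm can. A call is refused whole if a number of a shift passes 41.7 or a number of a turn 0.125, either way. A call with a gripper value outside its range is refused whole. The fingers move at their own pace and stop on an object; "force" is the grip in N (left out, the last holds). Time passes only in rows, so rows that do not move let the fingers close. It gives the time, the measured TCP pose, the force, the opening and the grip force at its end, in the units of the state.
- sense(): the state, without advancing time (a new reading comes with each control period).
- grab_frame(name): name is "scene" or "top" or "wrist"; returns a dict with "img" (400x640x3 uint8, red, green, blue), "vertical_fov" (degrees; the focal length in pixels is half the picture's height over the tangent of half this angle, whatever the lens; pixels are square), "cx", "cy" (the principal point, pixels), "R" (3x3) and "t" (3): a world point X has camera coordinates R X + t. Camera axes: x right, y down, z forward; pixel columns grow to the right and rows downward; lengths in mm; the calibration is good to about 2 mm. The wrist camera is an equidistant fisheye: a pixel r from the principal point sees the ray r / f radians off the axis. A picture is of the moment at which its call begins. There is no depth.
- sign_off(): hands the job in; it is judged then, once.
The state is a dict: "clock": time; "qpos": joint angles; "qvel": joint speeds; "joint_efforts": joint torques, N m; "eef_pos": TCP position; "tcp_rot": TCP orientation; "contact_force": force on the tool from outside, world axes, zero at the start; "wrist_torque": the same for the moment, N m; "opening": opening from 0.0 (shut) to 1.0 (fully open); "grasp_force": force on a finger pad.
Only numpy, scipy, OpenCV 4.12 (cv2) and the standard library are available. Lean on these libraries where they do the work, as an engineer would, in place of code of your own. Each camera call takes 0.05 s, during which the arm holds its last target. There are 200 camera calls.

## Working session

There is one attempt and no reset: what is moved stays moved. The work goes in short steps, Python scripts to look and compute and a tool call to move; the robot and the scene stay as the last step left them, time stands still between calls to the robot, and variables do not carry over. Pictures are saved under pics/ and viewed, at most 10 in all, crops included, and the job is handed in when it is done.

Besides the shell and the picture viewer there is one more tool, called by a JSON object that holds its "op" and its "data". step_arm: Moves the arm, as the interface text tells. Its arguments: {"type":"object","properties":{"motion":{"type":"array","items":{"type":"object","properties":{"claw":{"type":"number"},"delta_pos":{"type":"array","items":{"type":"number"}},"turn":{"type":"number"}}}},"force":{"type":"number"}},"required":["motion"]}

```bash
mkdir -p pics
cat > h.py <<'E'
from rig import *
import numpy as np, cv2, pickle
def snap(n,name):
    f=grab_frame(n); cv2.imwrite(f'pics/{name}.png',f['img'][:,:,::-1]); pickle.dump(f,open(f'{name}.pkl','wb')); return f
def ray(f,u,v,z):
    F=200/np.tan(np.radians(f['vertical_fov'])/2); R=np.array(f['R']);t=np.array(f['t'])
    d=R.T@np.array([(u-f['cx'])/F,(v-f['cy'])/F,1]); c=-R.T@t
    return c+d*(z-c[2])/d[2]
def proj(f,X):
    F=200/np.tan(np.radians(f['vertical_fov'])/2); p=np.array(f['R'])@np.array(X,float)+np.array(f['t'])
    return np.array([f['cx']+F*p[0]/p[2],f['cy']+F*p[1]/p[2]])
E
python3 - <<'E'
from h import *
for n in('scene','top'):
    f=snap(n,n); print(n,f['vertical_fov'],-np.array(f['R']).T@f['t'],np.round(f['R'],3).tolist())
print(sense())
E
```

```text
scene 53.55530813587069 [1077.34199759   64.13829036  847.64459987] [[-0.124, 0.992, -0.004], [0.776, 0.094, -0.624], [-0.619, -0.08, -0.782]]
top 44.62491736609668 [ 357.24667382    4.47555062 1444.21612455] [[0.014, -1.0, 0.019], [-0.994, -0.016, -0.112], [0.112, -0.017, -0.994]]
{'clock': 0.1, 'qpos': array([ 1.18760602e+00,  3.53598672e-01,  1.63404090e+00,  2.77065182e-07,
        1.15519035e+00, -2.43472869e-03]), 'qvel': array([ 0.00081852, -0.0004337 , -0.00061845, -0.00046126,  0.00046572,
        0.00062003]), 'joint_efforts': array([ 1.38588330e-03, -6.06358194e+01, -3.42819607e+01,  1.40782358e-04,
        3.84333267e-03, -3.78896743e-06]), 'eef_pos': array([232.13270802, 579.85710586, 238.63246149]), 'tcp_rot': array([-3.14035539e+00, -3.26574781e-06,  2.76083696e+00]), 'contact_force': array([-0.21090864,  0.59863998, -0.69383066]), 'wrist_torque': array([ 0.03100694,  0.05509842, -0.0280817 ]), 'grasp_force': 0.0, 'opening': 0.996702849985209}
```

View pics/scene.png

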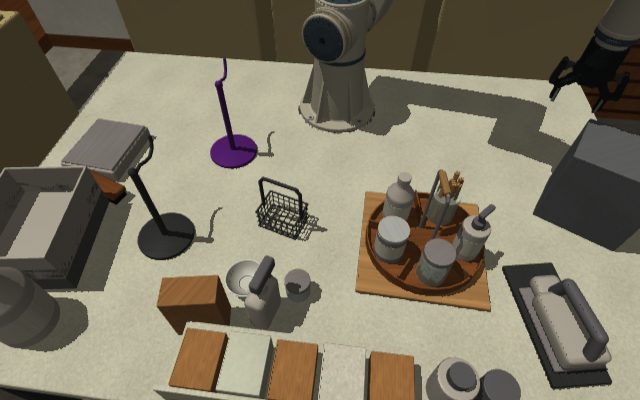

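View pics/top.png

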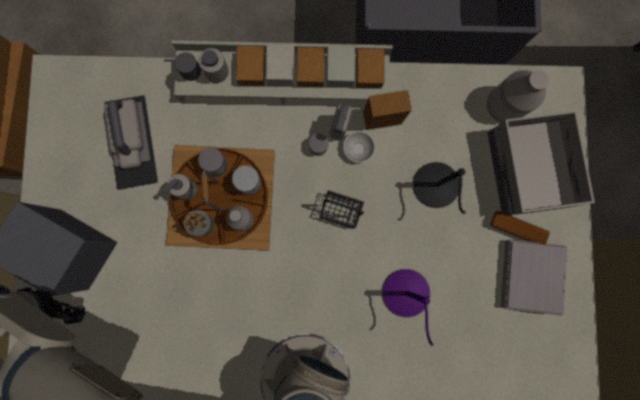

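The scene view shows the purple decoy stand at (232,150), the real dark stand at (165,235), the basket at (285,210) and the carousel at (425,245) with the pegs at (455,185). The top view has the same objects at (407,293), (437,185), (340,210) and (220,197). I'll enlarge these areas next.

Run:
```python
from h import *
t=cv2.imread('pics/top.png'); s=cv2.imread('pics/scene.png')
def crop(im,x,y,w,h,k,g=1): 
    c=cv2.resize(im[y:y+h,x:x+w],None,fx=k,fy=k,interpolation=cv2.INTER_CUBIC); return np.clip(c.astype(float)*g,0,255).astype(np.uint8)
a=crop(t,300,140,200,120,4,1.6) #800x480
b=crop(t,160,140,120,115,5,1.6)
c=crop(s,120,120,200,150,4,1.3)
cv2.imwrite('pics/a.png',a);cv2.imwrite('pics/b.png',b);cv2.imwrite('pics/c.png',c)
```

```text
(no output)
```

View pics/a.png

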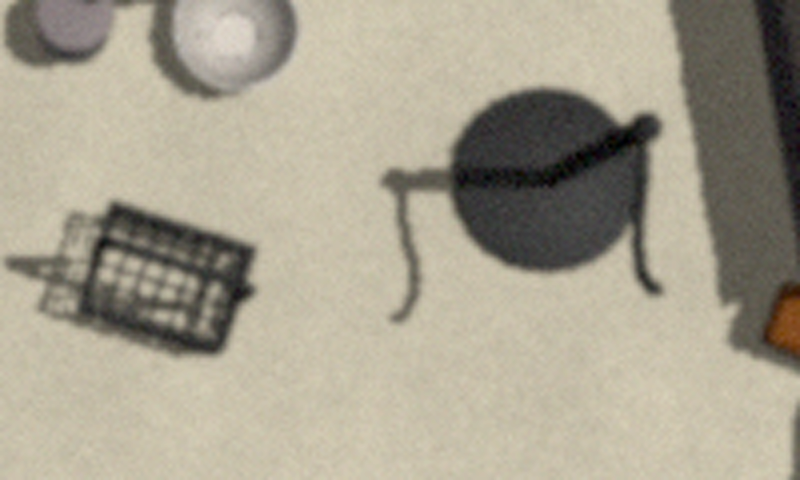

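View pics/b.png

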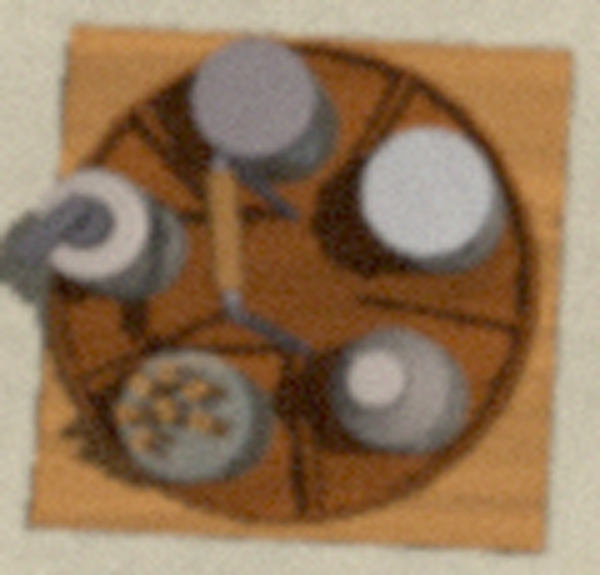

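View pics/c.png

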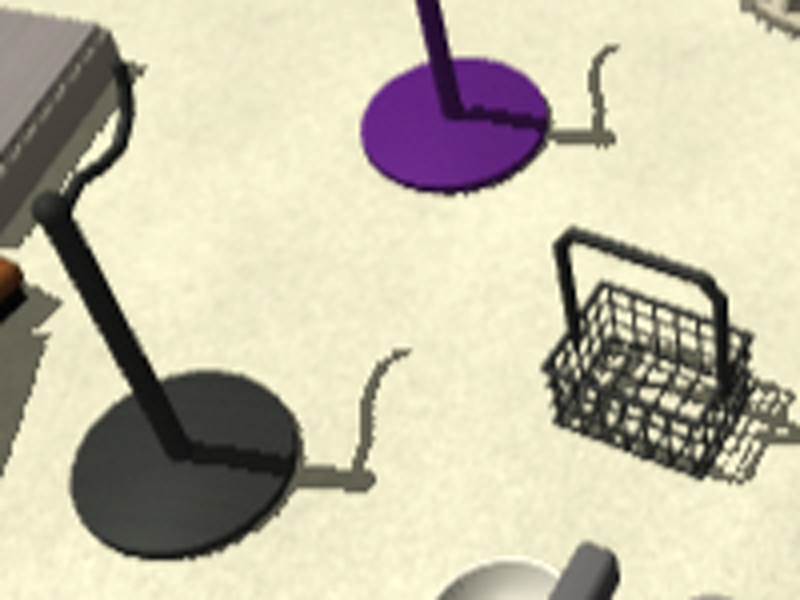

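The enlarged crops show:
- Stand: foot centre at top (436,185), post top at (462,171), hook tip at (464,213).
- Basket: bail ends at scene (262,179.5) and (297,190).
- Carousel: grip at top (205.4,186.4), pegs in the front-left compartment at (198.6,223).

```bash
cat > m.py <<'E'
from h import *
from scipy.optimize import least_squares
T=pickle.load(open('top.pkl','rb'));S=pickle.load(open('scene.pkl','rb'))
a=lambda x,y:(300+x/4,140+y/4); b=lambda x,y:(160+x/5,140+y/5); c=lambda x,y:(120+x/4,120+y/4)
def fit(obs,x0):
    def r(p):
        C,s=np.cos(p[2]),np.sin(p[2]); o=[]
        for f,px,(x,y,z) in obs: o+=list(proj(f,[p[0]+C*x-s*y,p[1]+s*x+C*y,z])-px)
        return o
    q=least_squares(r,x0); return q.x.round(3),np.round(q.fun,1).reshape(-1,2).tolist()
print('stand',fit([(T,a(546,180),(0,0,16)),(T,a(648,125),(0,0,250)),(T,a(655,291),(-103,0,252)),(S,c(50,208),(0,0,250)),(S,c(120,66),(-103,0,252)),(S,c(187,463),(0,0,16))],[600,-200,0]))
bk=[(S,c(568,236),(0,-43,150)),(S,c(708,280),(0,43,150))]
print('basket scene bail',fit(bk,[500,-50,0]))
print('basket',fit(bk+[(T,a(113,205),(40,55,60)),(T,a(255,247),(40,-55,60)),(T,a(220,352),(-40,-55,60)),(T,a(82,310),(-40,55,60))],[500,-50,0]))
bd=[(T,b(73,27),(150,150,14)),(T,b(572,52),(150,-150,14)),(T,b(545,550),(-150,-150,14)),(T,b(30,525),(-150,150,14))]
q,r=fit(bd,[500,250,0]); print('board',q,r)
g1,g2=ray(T,*b(222,165),240),ray(T,*b(233,297),240); print('grip',g1,g2,(g1+g2)/2,np.arctan2(*(g1-g2)[1::-1]))
j=ray(T,*b(193,415),123); print('jar',j,np.hypot(*(j-[*q[:2],0])[:2]),'turn needed',(q[2]+np.pi-np.arctan2(j[1]-q[1],j[0]-q[0])))
for n,p,z in(('spray',(345,115),168),('bowl',(358,148),35),('stain',(319,142),57)): print(n,ray(T,*p,z))
E
python3 m.py
```

```text
stand (array([ 5.69093e+02, -3.80713e+02,  2.90000e-02]), [[-0.6, -1.4], [-1.1, -0.9], [-0.6, -1.4], [-0.3, -1.9], [-0.5, -0.9], [-0.8, -2.2]])
basket scene bail (array([ 4.86596e+02, -9.51350e+01, -2.52000e-01]), [[0.7, 0.5], [-0.7, -0.4]])
basket (array([ 4.84094e+02, -9.69270e+01, -2.78000e-01]), [[0.4, -0.7], [-1.5, -0.9], [-1.2, -0.9], [0.1, -0.3], [1.1, 0.2], [-1.5, -0.4]])
board [ 5.18461e+02  2.54796e+02 -3.30000e-02] [[-0.5, -0.8], [0.6, -0.7], [0.1, 0.7], [-0.2, 0.8]]
grip [552.66582144 258.89820073 240.        ] [486.62421093 250.84852337 240.        ] [519.64501618 254.87336205 240.        ] 0.12128967032666504
jar [434.73310947 293.79285054 123.        ] 92.36402981891558 turn needed 0.4028799048222309
spray [728.89154025 -96.34843732 168.        ]
bowl [ 668.49241859 -145.99533306   35.        ]
stain [679.26204731 -30.13655701  57.        ]
```

{"op": "step_arm", "data": {"motion": [{"claw": 85, "delta_pos": [0, 0, -18], "turn": 0.12}, {"claw": 85, "delta_pos": [0, 0, -18], "turn": 0.12}, {"claw": 85, "delta_pos": [0, 0, -18], "turn": 0.12}, {"claw": 85, "delta_pos": [0, 0, -18], "turn": 0.12}, {"claw": 85, "delta_pos": [0, 0, -18], "turn": 0.12}, {"claw": 85, "delta_pos": [0, 0, -18], "turn": 0.12}, {"claw": 85, "delta_pos": [0, 0, -18], "turn": 0.12}, {"claw": 85, "delta_pos": [0, 0, -18], "turn": 0.12}]}}

```text
clock: 0.77
eef_pos: [232.2, 580.0, 383.7]
tcp_rot: [-3.141, 0.001, 1.795]
contact_force: [0.3, 0.6, -0.6]
opening: 0.997
grasp_force: 0.0
```

{"op": "step_arm", "data": {"motion": [{"claw": 85, "delta_pos": [0, 0, 0], "turn": 0.12}, {"claw": 85, "delta_pos": [0, 0, 0], "turn": 0.12}, {"claw": 85, "delta_pos": [0, 0, 0], "turn": 0.12}, {"claw": 85, "delta_pos": [0, 0, 0], "turn": 0.12}, {"claw": 85, "delta_pos": [0, 0, 0], "turn": 0}]}}

```text
clock: 1.18
eef_pos: [232.2, 580.1, 382.9]
tcp_rot: [-3.141, 0.001, 1.315]
contact_force: [-0.2, -1.2, 0.3]
opening: 0.994
grasp_force: 0.0
```

```bash
cat > go.py <<'E'
import sys
from h import *
from scipy.spatial.transform import Rotation as Ro
s=sense(); X=np.array([float(v) for v in sys.argv[1:4]])
print('t',s['clock'],'pos',s['eef_pos'].round(1),'rpy',s['tcp_rot'].round(3),'open',round(s['opening'],3),'F',s['contact_force'].round(1),'q6',s['qpos'][5].round(2))
R=Ro.from_euler('xyz',s['tcp_rot']).as_matrix()
print('tool delta',(R.T@(X-s['eef_pos'])).round(1))
if len(sys.argv)>4: print('turn',(s['tcp_rot'][2]-float(sys.argv[4])+np.pi/2)%np.pi-np.pi/2)
E
python3 go.py 492 -69 270 1.306
```

```text
t 1.1833 pos [232.2 580.1 382.9] rpy [-3.141e+00  1.000e-03  1.315e+00] open 0.994 F [-0.2 -1.2  0.3] q6 1.44
tool delta [-562.2  415.4  113.3]
turn 0.009319880608448905
```

{"op": "step_arm", "data": {"motion": [{"claw": 85, "delta_pos": [-23.4, 17.3, 0], "turn": 0}, {"claw": 85, "delta_pos": [-23.4, 17.3, 0], "turn": 0}, {"claw": 85, "delta_pos": [-23.4, 17.3, 0], "turn": 0}, {"claw": 85, "delta_pos": [-23.4, 17.3, 0], "turn": 0}, {"claw": 85, "delta_pos": [-23.4, 17.3, 0], "turn": 0}, {"claw": 85, "delta_pos": [-23.4, 17.3, 0], "turn": 0}, {"claw": 85, "delta_pos": [-23.4, 17.3, 0], "turn": 0}, {"claw": 85, "delta_pos": [-23.4, 17.3, 0], "turn": 0}]}}

```text
clock: 1.85
eef_pos: [320.2, 363.2, 383.1]
tcp_rot: [-3.142, 0.0, 1.326]
contact_force: [0.1, 0.7, 0.5]
opening: 0.994
grasp_force: 0.0
```

{"op": "step_arm", "data": {"motion": [{"claw": 85, "delta_pos": [-23.4, 17.3, 0], "turn": 0}, {"claw": 85, "delta_pos": [-23.4, 17.3, 0], "turn": 0}, {"claw": 85, "delta_pos": [-23.4, 17.3, 0], "turn": 0}, {"claw": 85, "delta_pos": [-23.4, 17.3, 0], "turn": 0}, {"claw": 85, "delta_pos": [-23.4, 17.3, 0], "turn": 0}, {"claw": 85, "delta_pos": [-23.4, 17.3, 0], "turn": 0}, {"claw": 85, "delta_pos": [-23.4, 17.3, 0], "turn": 0}, {"claw": 85, "delta_pos": [-23.4, 17.3, 0], "turn": 0}]}}

```text
clock: 2.52
eef_pos: [408.0, 147.6, 383.2]
tcp_rot: [3.142, -0.0, 1.326]
contact_force: [0.5, 0.2, -0.3]
opening: 0.994
grasp_force: 0.0
```

{"op": "step_arm", "data": {"motion": [{"claw": 85, "delta_pos": [-23.4, 17.3, 10], "turn": 0}, {"claw": 85, "delta_pos": [-23.4, 17.3, 10], "turn": 0}, {"claw": 85, "delta_pos": [-23.4, 17.3, 10], "turn": 0}, {"claw": 85, "delta_pos": [-23.4, 17.3, 20], "turn": 0}, {"claw": 85, "delta_pos": [-23.4, 17.3, 20], "turn": 0}, {"claw": 85, "delta_pos": [-23.4, 17.3, 20], "turn": 0}, {"claw": 85, "delta_pos": [-23.4, 17.3, 20], "turn": 0}, {"claw": 85, "delta_pos": [-23.4, 17.3, 10], "turn": 0}]}}

```text
clock: 3.18
eef_pos: [494.7, -68.0, 260.8]
tcp_rot: [-3.139, 0.0, 1.325]
contact_force: [-0.8, 1.0, -0.5]
opening: 0.999
grasp_force: 0.0
```

{"op": "step_arm", "data": {"motion": [{"claw": 85, "delta_pos": [0, 0, 0], "turn": 0.009}, {"claw": 85, "delta_pos": [0, 0, 0], "turn": 0}]}}

```text
clock: 3.35
eef_pos: [495.3, -67.7, 262.2]
tcp_rot: [-3.139, 0.0, 1.312]
contact_force: [0.1, -0.5, 0.4]
opening: 0.996
grasp_force: 0.0
```

```bash
python3 - <<'E'
from h import *
f=snap('wrist','w1'); im=f['img'][:,:,::-1]
cv2.imwrite('pics/w1b.png',np.clip(cv2.resize(im[:,80:560],None,fx=1.5,fy=1.5)*1.3,0,255).astype(np.uint8))
print(f['vertical_fov'],f['cx'],f['cy'])
E
python3 go.py 492 -69 139 1.306
```

```text
65.70646984690485 319.859836463682 199.4161935735832
t 3.4 pos [495.4 -66.8 262.9] rpy [-3.14  -0.     1.313] open 0.997 F [ 0.1 -0.1  1. ] q6 0.12
tool delta [ -3.   -2.6 123.9]
turn 0.00721654272277239
```

View pics/w1b.png

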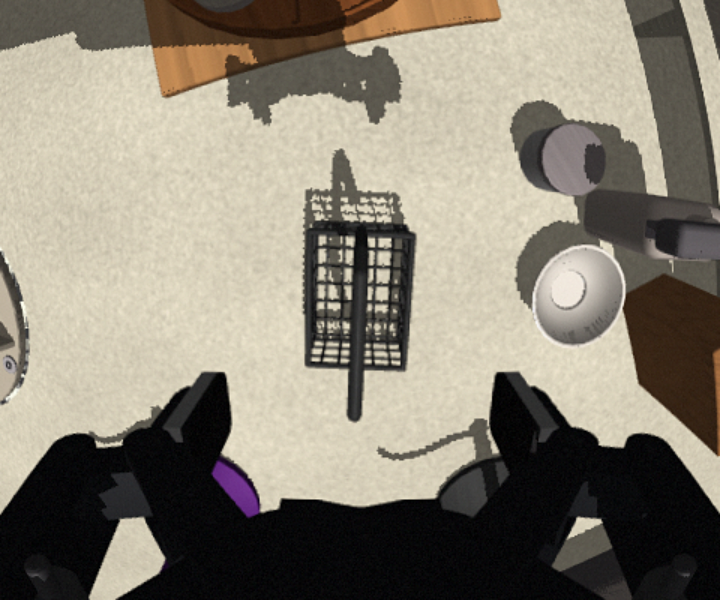

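The wrist view shows the bail as a dark bar running from (360,232) to (354,418) in the enlarged image, between the fingers and close to parallel with them. I'll compute where it lies.

```bash
cat >> h.py <<'E'
def fray(f,u,v,z):
    F=200/np.tan(np.radians(f['vertical_fov'])/2); R=np.array(f['R']);t=np.array(f['t'])
    d=np.array([u-f['cx'],v-f['cy']]); r=np.hypot(*d); th=r/F
    d=R.T@np.array([*(d/max(r,1e-9)*np.sin(th)),np.cos(th)]); c=-R.T@t
    return c+d*(z-c[2])/d[2]
E
python3 - <<'E'
from h import *
f=pickle.load(open('w1.pkl','rb')); print(-np.array(f['R']).T@f['t'])
P=[fray(f,80+x/1.5,y/1.5,150) for x,y in((360,240),(358,300),(356,360),(354,415))]
print(np.round(P,1)); d=P[0]-P[3]; print('bar dir yaw',np.arctan2(-d[0],d[1]))
Q=[fray(f,80+x/1.5,y/1.5,60) for x,y in((308,229),(412,235),(405,369),(307,366))]; print(np.round(Q,1),np.mean(Q,0))
E
```

```text
[513.58452552  -1.17325188 395.82278383]
[[ 503.2  -38.1  150. ]
 [ 493.6  -70.1  150. ]
 [ 483.2 -104.6  150. ]
 [ 472.5 -139.8  150. ]]
bar dir yaw -0.29288043905259253
[[ 464.9  -33.8   60. ]
 [ 537.2  -57.5   60. ]
 [ 507.8 -160.1   60. ]
 [ 433.  -137.8   60. ]] [485.70831696 -97.3098166   60.        ]
```

```bash
python3 go.py 493.3 -70 139 1.289
```

```text
t 3.4 pos [495.4 -66.8 262.9] rpy [-3.14  -0.     1.313] open 0.997 F [ 0.1 -0.1  1. ] q6 0.12
tool delta [ -3.6  -1.  123.9]
turn 0.024216542722772516
```

{"op": "step_arm", "data": {"motion": [{"claw": 85, "delta_pos": [-3.6, -1, 20], "turn": 0.024}, {"claw": 60, "delta_pos": [0, 0, 20], "turn": 0}, {"claw": 45, "delta_pos": [0, 0, 20], "turn": 0}, {"claw": 40, "delta_pos": [0, 0, 20], "turn": 0}, {"claw": 40, "delta_pos": [0, 0, 20], "turn": 0}, {"claw": 40, "delta_pos": [0, 0, 12], "turn": 0}, {"claw": 40, "delta_pos": [0, 0, 12], "turn": 0}, {"claw": 40, "delta_pos": [0, 0, 0], "turn": 0}]}}

```text
clock: 4.07
eef_pos: [492.5, -68.5, 138.0]
tcp_rot: [-3.139, 0.0, 1.291]
contact_force: [-1.2, 0.2, -0.3]
opening: 0.472
grasp_force: 0.0
```

```bash
python3 go.py 493.3 -70 139 1.289
```

```text
t 4.0667 pos [492.5 -68.5 138. ] rpy [-3.139  0.     1.291] open 0.472 F [-1.2  0.2 -0.3] q6 0.14
tool delta [-1.2  1.2 -1. ]
turn 0.0020697551354798005
```

Closing on the bail.

{"op": "step_arm", "data": {"motion": [{"claw": 25, "delta_pos": [-1.2, 1, 0], "turn": 0}, {"claw": 15, "delta_pos": [0, 0, 0], "turn": 0}, {"claw": 5, "delta_pos": [0, 0, 0], "turn": 0}, {"claw": 0, "delta_pos": [0, 0, 0], "turn": 0}, {"claw": 0, "delta_pos": [0, 0, 0], "turn": 0}, {"claw": 0, "delta_pos": [0, 0, 0], "turn": 0}, {"claw": 0, "delta_pos": [0, 0, 0], "turn": 0}], "force": 70}}

```text
clock: 4.65
eef_pos: [495.0, -71.3, 140.5]
tcp_rot: [3.14, -0.0, 1.288]
contact_force: [-1.6, -0.4, 6.8]
opening: 0.077
grasp_force: 68.4
```

{"op": "step_arm", "data": {"motion": [{"claw": 0, "delta_pos": [0, 0, 0], "turn": 0}, {"claw": 0, "delta_pos": [0, 0, -5], "turn": 0}, {"claw": 0, "delta_pos": [0, 0, -10], "turn": 0}, {"claw": 0, "delta_pos": [0, 0, -15], "turn": 0}, {"claw": 0, "delta_pos": [0, 0, -20], "turn": 0}, {"claw": 0, "delta_pos": [0, 0, -20], "turn": 0}, {"claw": 0, "delta_pos": [0, 0, -20], "turn": 0}, {"claw": 0, "delta_pos": [0, 0, -20], "turn": 0}]}}

```text
clock: 5.32
eef_pos: [494.2, -71.3, 251.2]
tcp_rot: [3.141, -0.0, 1.288]
contact_force: [0.0, -0.0, -1.6]
opening: 0.077
grasp_force: 68.3
```

```bash
python3 go.py 440 -355 249 1.6
```

```text
t 5.3167 pos [494.2 -71.3 251.2] rpy [ 3.141 -0.     1.288] open 0.077 F [ 0.  -0.  -1.6] q6 0.14
tool delta [-287.6   27.2    2.2]
turn -0.312241390279679
```

{"op": "step_arm", "data": {"motion": [{"claw": 0, "delta_pos": [0, 0, -6], "turn": -0.104}, {"claw": 0, "delta_pos": [0, 0, -6], "turn": -0.104}, {"claw": 0, "delta_pos": [0, 0, -6], "turn": -0.104}, {"claw": 0, "delta_pos": [0, 0, 0], "turn": 0}, {"claw": 0, "delta_pos": [0, 0, 0], "turn": 0}]}}

```text
clock: 5.73
eef_pos: [494.5, -71.3, 268.0]
tcp_rot: [3.14, 0.0, 1.597]
contact_force: [0.2, -0.1, -2.0]
opening: 0.073
grasp_force: 68.4
```

```bash
python3 go.py 405 -357 269 1.6; python3 -c "
from h import *
T=pickle.load(open('top.pkl','rb')); print(ray(T,407,293,16))"
```

```text
t 5.7333 pos [494.5 -71.3 268. ] rpy [3.14  0.    1.597] open 0.073 F [ 0.2 -0.1 -2. ] q6 -0.17
tool delta [-283.3  -96.8   -1. ]
turn -0.0034365756824672467
[ 247.61063214 -292.11904495   16.        ]
```

{"op": "step_arm", "data": {"motion": [{"claw": 0, "delta_pos": [-6, -6, 0], "turn": 0}, {"claw": 0, "delta_pos": [-12, -10, 0], "turn": 0}, {"claw": 0, "delta_pos": [-18, -14, 0], "turn": 0}, {"claw": 0, "delta_pos": [-20, -14, 0], "turn": 0}, {"claw": 0, "delta_pos": [-20, -14, 0], "turn": 0}, {"claw": 0, "delta_pos": [-20, -14, 0], "turn": 0}, {"claw": 0, "delta_pos": [-20, -14, 0], "turn": 0}, {"claw": 0, "delta_pos": [-20, -10, 0], "turn": 0}]}}

```text
clock: 6.4
eef_pos: [400.3, -210.8, 266.8]
tcp_rot: [-3.14, -0.0, 1.597]
contact_force: [0.8, 0.7, -2.8]
opening: 0.077
grasp_force: 68.3
```

{"op": "step_arm", "data": {"motion": [{"claw": 0, "delta_pos": [-22, 0, 0], "turn": 0}, {"claw": 0, "delta_pos": [-22, 0, 0], "turn": 0}, {"claw": 0, "delta_pos": [-22, 0, 0], "turn": 0}, {"claw": 0, "delta_pos": [-22, 0, 0], "turn": 0}, {"claw": 0, "delta_pos": [-22, 0, 0], "turn": 0}, {"claw": 0, "delta_pos": [-20, 0, 0], "turn": 0}, {"claw": 0, "delta_pos": [-12, 0, 0], "turn": 0}, {"claw": 0, "delta_pos": [-5, 0, 0], "turn": 0}]}}

```text
clock: 7.07
eef_pos: [406.0, -358.3, 266.8]
tcp_rot: [-3.141, -0.0, 1.597]
contact_force: [0.4, -0.1, -1.2]
opening: 0.075
grasp_force: 68.3
```

```bash
python3 - <<'E'
from h import *
f=snap('scene','s2'); g=snap('top','t2'); w=snap('wrist','w2')
s=f['img'][20:270,60:290,::-1]; t=g['img'][130:290,380:520,::-1]; w=w['img'][:,80:560,::-1]
A=cv2.resize(s,(400,435),interpolation=2)
B=np.clip(cv2.resize(t,(380,435),interpolation=2)*1.6,0,255).astype(np.uint8)
cv2.imwrite('pics/c2.png',np.hstack([A,B]))
cv2.imwrite('pics/w2.png',w)
E
python3 go.py 495 -355 269 1.6
```

```text
t 7.2167 pos [ 406.2 -356.4  266.9] rpy [-3.141e+00 -1.000e-03  1.599e+00] open 0.08 F [ 0.5 -0.2 -1.4] q6 -0.75
tool delta [-1.1 88.8 -2.1]
turn -0.001395327191521245
```

View pics/c2.png

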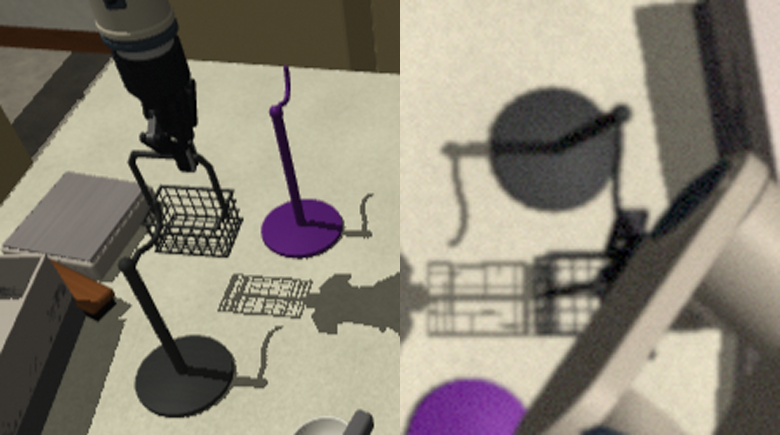

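The wrist still holds the basket level in front of the hook: bail ends at crop (133,155) and (203,155), hook tip near (156,203). Now I'll check these against the model.

Run:
```python
from h import *
f=pickle.load(open('s2.pkl','rb'))
C,s=np.cos(.029),np.sin(.029)
for dz in (8,11):
  for y in(-43,43): 
    P=np.array([406.2,-356.4,266.9+dz])+np.array([0.8,-28,0])+y*np.array([-s,C,0]); print(dz,y,(proj(f,P)-[60,20])*1.739)
for n,p in(('tip',(569-103*C,-380.7-103*s,252)),('post',(569,-380.7,250)),('seat',(569-73*C,-380.7-73*s,222))): print(n,(proj(f,p)-[60,20])*1.739)
```

```text
8 -43 [134.74819883 155.26607065]
8 43 [198.77776864 159.0607331 ]
11 -43 [133.93557559 153.4154515 ]
11 43 [198.12832226 157.20896047]
tip [155.70377243 200.95029709]
post [125.56119391 260.93328352]
seat [155.14293433 234.34441894]
```

{"op": "step_arm", "data": {"motion": [{"claw": 0, "delta_pos": [0, 6, 0], "turn": 0}, {"claw": 0, "delta_pos": [0, 12, 0], "turn": 0}, {"claw": 0, "delta_pos": [0, 14, 0], "turn": 0}, {"claw": 0, "delta_pos": [0, 14, 0], "turn": 0}, {"claw": 0, "delta_pos": [0, 14, 0], "turn": 0}, {"claw": 0, "delta_pos": [0, 14, 0], "turn": 0}, {"claw": 0, "delta_pos": [0, 10, 0], "turn": 0}, {"claw": 0, "delta_pos": [0, 4.5, 0], "turn": 0}]}}

```text
clock: 7.88
eef_pos: [497.1, -354.1, 267.0]
tcp_rot: [3.141, -0.0, 1.601]
contact_force: [-0.6, 0.5, -1.8]
opening: 0.077
grasp_force: 68.3
```

{"op": "step_arm", "data": {"motion": [{"claw": 0, "delta_pos": [0, 0, 0], "turn": 0}, {"claw": 0, "delta_pos": [0, 0, 6], "turn": 0}, {"claw": 0, "delta_pos": [0, 0, 8], "turn": 0}, {"claw": 0, "delta_pos": [0, 0, 8], "turn": 0}, {"claw": 0, "delta_pos": [0, 0, 8], "turn": 0}, {"claw": 0, "delta_pos": [0, 0, 6], "turn": 0}, {"claw": 0, "delta_pos": [0, 0, 4], "turn": 0}, {"claw": 0, "delta_pos": [0, 0, 0], "turn": 0}]}}

```text
clock: 8.55
eef_pos: [494.4, -354.1, 226.0]
tcp_rot: [-3.14, -0.001, 1.6]
contact_force: [0.2, -0.2, -1.1]
opening: 0.074
grasp_force: 68.4
```

```bash
python3 - <<'E'
from h import *
f=snap('scene','s3'); g=snap('top','t3')
s=f['img'][60:220,90:250,::-1]; t=g['img'][130:250,400:520,::-1]
A=cv2.resize(s,(400,400),interpolation=2)
B=np.clip(cv2.resize(t,(400,400),interpolation=2)*1.8,0,255).astype(np.uint8)
cv2.imwrite('pics/c3.png',np.hstack([A,B]))
E
python3 go.py 495 -355 212 1.6
```

```text
t 8.65 pos [ 495.1 -354.4  227.2] rpy [-3.141 -0.     1.6  ] open 0.079 F [-0.  -1.6 -2. ] q6 -0.65
tool delta [-0.6 -0.1 15.2]
turn -0.0002741475168619445
```

View pics/c3.png

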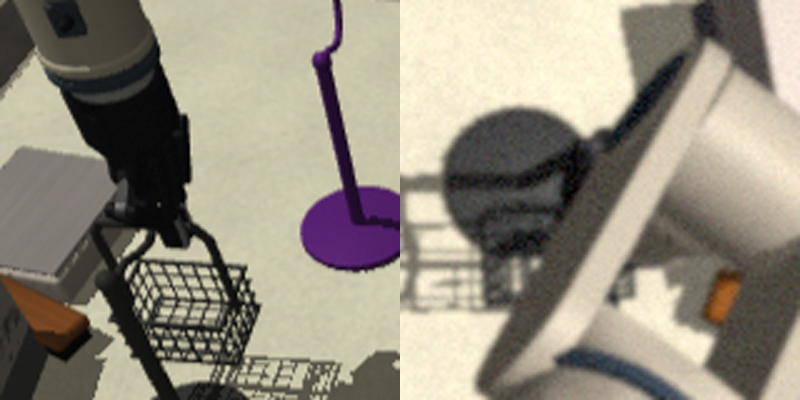

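The hook runs from the post top at (105,280) up to (155,235), inside the bail. So far nothing is touching. I'll lower in small steps.

{"op": "step_arm", "data": {"motion": [{"claw": 0, "delta_pos": [0, 0, 4], "turn": 0}, {"claw": 0, "delta_pos": [0, 0, 4], "turn": 0}, {"claw": 0, "delta_pos": [0, 0, 3], "turn": 0}, {"claw": 0, "delta_pos": [0, 0, 0], "turn": 0}]}}

```text
clock: 8.98
eef_pos: [494.8, -354.1, 215.5]
tcp_rot: [-3.141, -0.001, 1.6]
contact_force: [-0.8, 0.3, -0.5]
opening: 0.076
grasp_force: 68.4
```

{"op": "step_arm", "data": {"motion": [{"claw": 0, "delta_pos": [0, 0, 2], "turn": 0}, {"claw": 0, "delta_pos": [0, 0, 1.5], "turn": 0}, {"claw": 0, "delta_pos": [0, 0, 0], "turn": 0}]}}

```text
clock: 9.23
eef_pos: [495.2, -354.4, 212.9]
tcp_rot: [3.141, 0.0, 1.6]
contact_force: [-0.7, 0.6, 0.5]
opening: 0.08
grasp_force: 68.6
```

{"op": "step_arm", "data": {"motion": [{"claw": 0, "delta_pos": [0, 0, 1], "turn": 0}, {"claw": 0, "delta_pos": [0, 0, 0], "turn": 0}, {"claw": 0, "delta_pos": [0, 0, 0], "turn": 0}]}}

```text
clock: 9.48
eef_pos: [495.3, -354.4, 212.3]
tcp_rot: [3.141, 0.0, 1.6]
contact_force: [-1.0, 2.0, 4.4]
opening: 0.075
grasp_force: 68.9
```

{"op": "step_arm", "data": {"motion": [{"claw": 0, "delta_pos": [0, 0, 1], "turn": 0}, {"claw": 0, "delta_pos": [0, 0, 0], "turn": 0}, {"claw": 0, "delta_pos": [0, 0, 0], "turn": 0}]}}

```text
clock: 9.73
eef_pos: [495.4, -354.4, 211.7]
tcp_rot: [3.141, 0.0, 1.6]
contact_force: [-2.7, 2.5, 9.4]
opening: 0.078
grasp_force: 69.3
```

Contact came at the expected seat height. Releasing gently.

{"op": "step_arm", "data": {"motion": [{"claw": 6, "delta_pos": [0, 0, -1], "turn": 0}, {"claw": 9, "delta_pos": [0, 0, 0], "turn": 0}, {"claw": 12, "delta_pos": [0, 0, 0], "turn": 0}, {"claw": 15, "delta_pos": [0, 0, 0], "turn": 0}, {"claw": 20, "delta_pos": [0, 0, 0], "turn": 0}, {"claw": 26, "delta_pos": [0, 0, 0], "turn": 0}, {"claw": 32, "delta_pos": [0, 0, 0], "turn": 0}, {"claw": 36, "delta_pos": [0, 0, 0], "turn": 0}], "force": 20}}

```text
clock: 10.4
eef_pos: [495.0, -354.4, 211.7]
tcp_rot: [-3.141, -0.0, 1.6]
contact_force: [0.7, 0.5, -0.3]
opening: 0.42
grasp_force: 0.0
```

{"op": "step_arm", "data": {"motion": [{"claw": 36, "delta_pos": [0, 0, 0], "turn": 0}, {"claw": 36, "delta_pos": [0, 0, 0], "turn": 0}, {"claw": 36, "delta_pos": [0, 0, -3], "turn": 0}, {"claw": 36, "delta_pos": [0, 0, -6], "turn": 0}, {"claw": 36, "delta_pos": [0, 0, -8], "turn": 0}, {"claw": 36, "delta_pos": [0, 0, -10], "turn": 0}, {"claw": 36, "delta_pos": [0, 0, -15], "turn": 0}, {"claw": 36, "delta_pos": [0, 0, -20], "turn": 0}]}}

```text
clock: 11.07
eef_pos: [494.7, -354.1, 274.4]
tcp_rot: [-3.141, -0.001, 1.6]
contact_force: [-0.4, -0.0, 1.0]
opening: 0.424
grasp_force: 0.0
```

{"op": "step_arm", "data": {"motion": [{"claw": 40, "delta_pos": [0, 0, -25], "turn": 0}, {"claw": 40, "delta_pos": [0, 0, -25], "turn": 0}, {"claw": 40, "delta_pos": [0, 0, -25], "turn": 0}, {"claw": 40, "delta_pos": [0, 0, -25], "turn": 0}, {"claw": 40, "delta_pos": [10, 0, 0], "turn": 0}, {"claw": 40, "delta_pos": [20, 0, 0], "turn": 0}, {"claw": 40, "delta_pos": [30, 0, 0], "turn": 0}, {"claw": 40, "delta_pos": [30, 0, 0], "turn": 0}]}}

```text
clock: 11.73
eef_pos: [492.1, -263.6, 374.3]
tcp_rot: [3.141, 0.0, 1.598]
contact_force: [0.4, -0.8, 0.4]
opening: 0.469
grasp_force: 0.0
```

```bash
python3 go.py 519 255 310 1.69
python3 - <<'E'
from h import *
f=snap('scene','s4'); g=snap('top','t4')
s=f['img'][90:250,90:250,::-1]; t=g['img'][130:250,390:510,::-1]
A=cv2.resize(s,(400,400),interpolation=2)
B=np.clip(cv2.resize(t,(400,400),interpolation=2)*1.8,0,255).astype(np.uint8)
cv2.imwrite('pics/c4.png',np.hstack([A,B]))
E
```

```text
t 11.7333 pos [ 492.1 -263.6  374.3] rpy [3.141 0.    1.598] open 0.469 F [ 0.4 -0.8  0.4] q6 -0.52
tool delta [517.7  41.2  64.2]
turn -0.09154127787834332
```

View pics/c4.png

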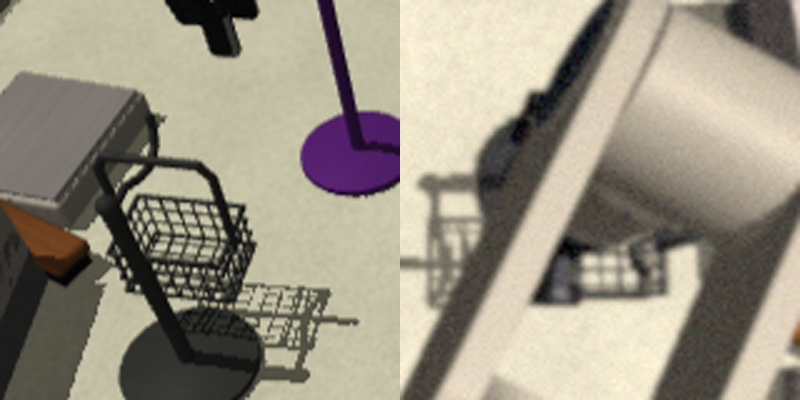

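The basket hangs level by its bail on the hook, bail from (100,160) to (205,165), with the gripper clear at (210,25). Next I'll turn the wrist to the grip direction and move to the carousel.

{"op": "step_arm", "data": {"motion": [{"claw": 60, "delta_pos": [34, 0, 0], "turn": 0}, {"claw": 60, "delta_pos": [34, 0, 0], "turn": 0}, {"claw": 60, "delta_pos": [34, 0, 0], "turn": 0}, {"claw": 60, "delta_pos": [34, 0, 0], "turn": 0}, {"claw": 60, "delta_pos": [34, 0, 0], "turn": 0}, {"claw": 60, "delta_pos": [34, 0, 0], "turn": 0}, {"claw": 60, "delta_pos": [34, 0, 0], "turn": 0}, {"claw": 60, "delta_pos": [34, 0, 0], "turn": 0}]}}

```text
clock: 12.5
eef_pos: [484.4, 8.8, 374.4]
tcp_rot: [3.14, 0.0, 1.6]
contact_force: [0.4, -0.4, -0.2]
opening: 0.703
grasp_force: 0.0
```

{"op": "step_arm", "data": {"motion": [{"claw": 60, "delta_pos": [34, 5, 0], "turn": 0}, {"claw": 60, "delta_pos": [34, 5, 0], "turn": 0}, {"claw": 60, "delta_pos": [34, 5, 0], "turn": 0}, {"claw": 60, "delta_pos": [34, 5, 0], "turn": 0}, {"claw": 60, "delta_pos": [34, 5, 0], "turn": 0}, {"claw": 60, "delta_pos": [34, 5, 0], "turn": 0}, {"claw": 60, "delta_pos": [34, 5, 0], "turn": 0}, {"claw": 60, "delta_pos": [8, 6, 0], "turn": 0}]}}

```text
clock: 13.17
eef_pos: [518.3, 258.6, 374.0]
tcp_rot: [3.141, -0.002, 1.602]
contact_force: [-0.1, -0.3, -0.1]
opening: 0.703
grasp_force: 0.0
```

{"op": "step_arm", "data": {"motion": [{"claw": 60, "delta_pos": [0, 0, 0], "turn": -0.12}, {"claw": 60, "delta_pos": [0, 0, 0], "turn": -0.12}, {"claw": 60, "delta_pos": [0, 0, 0], "turn": -0.12}, {"claw": 60, "delta_pos": [0, 0, 0], "turn": -0.12}, {"claw": 60, "delta_pos": [0, 0, 0], "turn": -0.12}, {"claw": 60, "delta_pos": [0, 0, 0], "turn": -0.12}, {"claw": 60, "delta_pos": [0, 0, 0], "turn": -0.12}, {"claw": 60, "delta_pos": [0, 0, 0], "turn": -0.12}]}}

```text
clock: 13.83
eef_pos: [518.7, 253.9, 374.2]
tcp_rot: [3.141, 0.0, 2.566]
contact_force: [-0.5, 0.6, 0.2]
opening: 0.705
grasp_force: 0.0
```

{"op": "step_arm", "data": {"motion": [{"claw": 60, "delta_pos": [0, 0, 0], "turn": -0.12}, {"claw": 60, "delta_pos": [0, 0, 0], "turn": -0.12}, {"claw": 60, "delta_pos": [0, 0, 0], "turn": -0.12}, {"claw": 60, "delta_pos": [0, 0, 0], "turn": -0.12}, {"claw": 60, "delta_pos": [0, 0, 0], "turn": -0.12}, {"claw": 60, "delta_pos": [0, 0, 0], "turn": -0.09}, {"claw": 60, "delta_pos": [0, 0, 0], "turn": 0}]}}

```text
clock: 14.42
eef_pos: [518.7, 254.0, 374.1]
tcp_rot: [-3.141, 0.0, -3.03]
contact_force: [0.2, -0.2, 0.4]
opening: 0.702
grasp_force: 0.0
```

```bash
python3 go.py 519 255 229 3.262
python3 - <<'E'
from h import *
w=snap('wrist','w5'); cv2.imwrite('pics/w5b.png',np.clip(cv2.resize(w['img'][:,55:585,::-1],None,fx=1.5,fy=1.5)*1.2,0,255).astype(np.uint8))
E
```

```text
t 14.4167 pos [518.7 254.  374.1] rpy [-3.141  0.    -3.03 ] open 0.702 F [ 0.2 -0.2  0.4] q6 -1.23
tool delta [ -0.3   1.  145.1]
turn -0.008470300296920641
```

View pics/w5b.png

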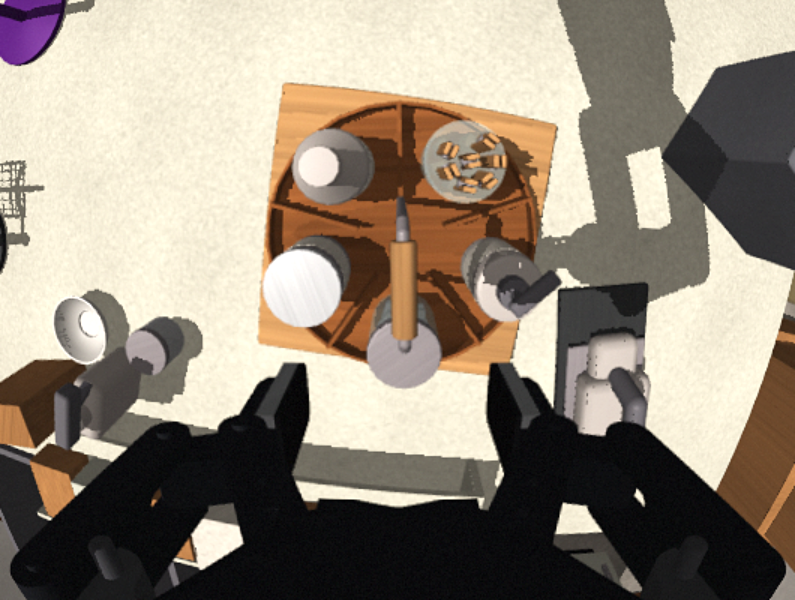

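The wrist view shows the grip from (402,242) to (403,340), the peg jar rim centred near (465,161), the front divider from (403,105) to (401,190), and board corners at (283,83), (556,124) and (258,343).

Run:
```python
from h import *
f=pickle.load(open('w5.pkl','rb')); P=lambda x,y,z:fray(f,55+x/1.5,y/1.5,z)
a,b=P(402.5,242,240),P(403.5,340,240); print('grip',a,b,(a+b)/2,np.arctan2(*(b-a)[1::-1]))
A,B,D=P(283,83,14),P(556,124,14),P(258,343,14)
print('board',A,B,D,'center',(B+D)/2,'yaw',np.arctan2(-(B-A)[0],(B-A)[1]),np.arctan2(*(D-A)[1::-1]))
c=(a+b)/2; c[2]=0
for n,j in(('jar',P(465,161,123)),('div58',P(403,108,58))): 
    v=j-c; print(n,j,np.hypot(v[0],v[1]),np.arctan2(v[1],v[0]))
d=P(403,108,58)-P(401,185,58); print(np.arctan2(d[1],d[0]))
```

```text
grip [490.65991603 252.21520503 240.        ] [551.05606852 259.79035925 240.        ] [520.85799228 256.00278214 240.        ] 0.12477289289128204
board [366.08432461 112.84106936  14.        ] [374.87359554 409.11597076  14.        ] [661.97995091 103.27942538  14.        ] center [518.42677322 256.19769807  14.        ] yaw -0.029657233410631353 -0.03230300516040534
jar [435.38802387 298.9139176  123.        ] 95.63723671079289 2.6762976261538163
div58 [389.4116726  243.21609798  58.        ] 132.06677950815507 -3.044620908004017
-3.054806039313378
```

```bash
python3 go.py 520 255.5 229 3.264
```

```text
t 14.4667 pos [518.7 254.  374.1] rpy [-3.141  0.    -3.035] open 0.701 F [-0.6 -0.7  1. ] q6 -1.22
tool delta [ -1.4   1.3 145.1]
turn -0.01614322979101601
```

{"op": "step_arm", "data": {"motion": [{"claw": 60, "delta_pos": [-1.5, -1, 22], "turn": -0.01}, {"claw": 60, "delta_pos": [0, 0, 25], "turn": 0}, {"claw": 60, "delta_pos": [0, 0, 25], "turn": 0}, {"claw": 60, "delta_pos": [0, 0, 25], "turn": 0}, {"claw": 60, "delta_pos": [0, 0, 20], "turn": 0}, {"claw": 60, "delta_pos": [0, 0, 18], "turn": 0}, {"claw": 60, "delta_pos": [0, 0, 10], "turn": 0}, {"claw": 60, "delta_pos": [0, 0, 0], "turn": 0}]}}

```text
clock: 15.13
eef_pos: [519.1, 253.0, 226.7]
tcp_rot: [-3.14, -0.003, -3.026]
contact_force: [-0.1, 0.0, -1.0]
opening: 0.706
grasp_force: 0.0
```

```bash
python3 go.py 520 255.5 229 3.264
```

```text
t 15.1333 pos [519.1 253.  226.7] rpy [-3.140e+00 -3.000e-03 -3.026e+00] open 0.706 F [-0.1  0.  -1. ] q6 -1.24
tool delta [-1.2  2.4 -2.3]
turn -0.006662827894441392
```

{"op": "step_arm", "data": {"motion": [{"claw": 50, "delta_pos": [-1, 2.3, -2], "turn": -0.006}, {"claw": 40, "delta_pos": [0, 0, 0], "turn": 0}, {"claw": 30, "delta_pos": [0, 0, 0], "turn": 0}, {"claw": 24, "delta_pos": [0, 0, 0], "turn": 0}, {"claw": 20, "delta_pos": [0, 0, 0], "turn": 0}, {"claw": 16, "delta_pos": [0, 0, 0], "turn": 0}, {"claw": 12, "delta_pos": [0, 0, 0], "turn": 0}, {"claw": 8, "delta_pos": [0, 0, 0], "turn": 0}], "force": 60}}

```text
clock: 15.8
eef_pos: [520.9, 257.8, 231.8]
tcp_rot: [3.138, 0.001, -3.018]
contact_force: [-2.6, 6.9, 3.5]
opening: 0.161
grasp_force: 58.4
```

{"op": "step_arm", "data": {"motion": [{"claw": 4, "delta_pos": [0, 0, 0], "turn": 0}, {"claw": 4, "delta_pos": [0, 0, 0], "turn": 0}, {"claw": 4, "delta_pos": [0, 0, 0], "turn": 0}]}}

```text
clock: 16.05
eef_pos: [520.9, 257.8, 231.8]
tcp_rot: [3.139, 0.001, -3.018]
contact_force: [-1.2, 6.8, 3.3]
opening: 0.165
grasp_force: 58.4
```

```bash
python3 go.py 520 255.5 229 3.264; python3 -c "
from h import *
print(sense()['wrist_torque'],sense()['grasp_force']); snap('wrist','w6')"
```

```text
t 16.05 pos [520.9 257.8 231.8] rpy [ 3.139e+00  1.000e-03 -3.018e+00] open 0.165 F [-1.2  6.8  3.3] q6 -1.24
tool delta [ 1.2 -2.2  2.8]
turn 0.001585555296156116
[1.08146913 0.39018864 0.01654314] 58.43701243400574
```

{"op": "step_arm", "data": {"motion": [{"claw": 4, "delta_pos": [0, 1.5, 0], "turn": -0.006}, {"claw": 4, "delta_pos": [0, 0, 0], "turn": -0.012}, {"claw": 4, "delta_pos": [0, 0, 0], "turn": -0.018}, {"claw": 4, "delta_pos": [0, 0, 0], "turn": -0.022}, {"claw": 4, "delta_pos": [0, 0, 0], "turn": -0.022}, {"claw": 4, "delta_pos": [0, 0, 0], "turn": -0.022}, {"claw": 4, "delta_pos": [0, 0, 0], "turn": -0.022}, {"claw": 4, "delta_pos": [0, 0, 0], "turn": -0.022}]}}

```text
clock: 16.77
eef_pos: [520.8, 258.0, 231.8]
tcp_rot: [3.141, 0.001, -2.87]
contact_force: [-1.9, 2.2, 5.2]
opening: 0.159
grasp_force: 58.8
```

{"op": "step_arm", "data": {"motion": [{"claw": 4, "delta_pos": [0, 0, 0], "turn": -0.022}, {"claw": 4, "delta_pos": [0, 0, 0], "turn": -0.022}, {"claw": 4, "delta_pos": [0, 0, 0], "turn": -0.022}, {"claw": 4, "delta_pos": [0, 0, 0], "turn": -0.022}, {"claw": 4, "delta_pos": [0, 0, 0], "turn": -0.022}, {"claw": 4, "delta_pos": [0, 0, 0], "turn": -0.022}, {"claw": 4, "delta_pos": [0, 0, 0], "turn": -0.022}, {"claw": 4, "delta_pos": [0, 0, 0], "turn": -0.022}]}}

```text
clock: 17.43
eef_pos: [520.8, 258.2, 231.8]
tcp_rot: [3.141, 0.001, -2.695]
contact_force: [-2.6, 2.5, 5.7]
opening: 0.164
grasp_force: 58.8
```

{"op": "step_arm", "data": {"motion": [{"claw": 4, "delta_pos": [0, 0, 0], "turn": -0.022}, {"claw": 4, "delta_pos": [0, 0, 0], "turn": -0.022}, {"claw": 4, "delta_pos": [0, 0, 0], "turn": -0.018}, {"claw": 4, "delta_pos": [0, 0, 0], "turn": -0.014}, {"claw": 4, "delta_pos": [0, 0, 0], "turn": -0.01}, {"claw": 4, "delta_pos": [0, 0, 0], "turn": -0.006}, {"claw": 4, "delta_pos": [0, 0, 0], "turn": -0.004}, {"claw": 4, "delta_pos": [0, 0, 0], "turn": 0}]}}

```text
clock: 18.1
eef_pos: [520.7, 258.4, 231.8]
tcp_rot: [3.141, 0.002, -2.599]
contact_force: [-2.6, 2.3, 6.5]
opening: 0.165
grasp_force: 58.8
```

Run:
```python
from h import *
from scipy.spatial.transform import Rotation as Ro
snap('wrist','w7'); snap('top','t7')
s=sense(); print(s['clock'],s['eef_pos'].round(1),s['tcp_rot'].round(3),s['contact_force'].round(1),s['wrist_torque'].round(2),s['grasp_force'])
ax=np.array([520.5,257])
for n in('w5','w6','w7'):
    f=pickle.load(open(n+'.pkl','rb')); g=cv2.medianBlur(cv2.cvtColor(f['img'],cv2.COLOR_RGB2GRAY),3)
    # predicted jar px by brute projection of fisheye
    F=200/np.tan(np.radians(f['vertical_fov'])/2)
    def fp(X):
        p=np.array(f['R'])@X+np.array(f['t']); r=np.hypot(p[0],p[1]); th=np.arctan2(r,p[2]); return np.array([f['cx'],f['cy']])+p[:2]/r*th*F
    a=2.69 if n!='w7' else 3.11
    q=fp(np.array([ax[0]+95*np.cos(a),ax[1]+95*np.sin(a),123])); r0=np.hypot(*(fp(np.array([ax[0]+95*np.cos(a)-34,ax[1]+95*np.sin(a),123]))-q))
    u,v=q.astype(int); m=int(r0*2); x0,y0=max(u-m,0),max(v-m,0)
    c=cv2.HoughCircles(g[y0:v+m,x0:u+m],cv2.HOUGH_GRADIENT,1,8,param1=100,param2=12,minRadius=int(r0*.85),maxRadius=int(r0*1.15))
    print(n,'pred',q.round(1),r0.round(1))
    for x,y,r in (c[0][:3] if c is not None else []):
        j=fray(f,x+x0,y+y0,123)[:2]-ax; print('  ',x+x0,y+y0,r,j.round(1),np.hypot(*j).round(1),(np.arctan2(j[1],j[0])%6.283).round(3))
```

```text
18.2 [520.7 258.4 231.8] [ 3.141e+00  2.000e-03 -2.599e+00] [-2.1  2.6  6.4] [ 0.53  0.43 -0.03] 58.83808493614197
w5 pred [364.7 107. ] 27.0
   364.5 107.5 27.1 [-84.8  41.3] 94.3 2.688
   380.5 107.5 28.2 [-87.7  61.3] 107.0 2.532
   386.5 120.5 27.1 [-72.6  71. ] 101.6 2.368
w6 pred [386.7 101.7] 41.9
   384.5 103.5 43.0 [-83.8  39.9] 92.8 2.697
   394.5 102.5 38.6 [-86.   47.8] 98.4 2.634
   411.5 89.5 43.0 [-98.9  60.2] 115.7 2.595
w7 pred [386.  101.9] 41.0
   388.5 101.5 44.2 [-96.3   4.5] 96.4 3.095
   390.5 111.5 46.4 [-90.5  10.1] 91.0 3.03
   384.5 121.5 43.1 [-81.1  10.3] 81.7 3.015
```

Run:
```python
from h import *
L=lambda n:cv2.cvtColor(pickle.load(open(n+'.pkl','rb'))['img'],cv2.COLOR_RGB2GRAY)
a,b=L('w6'),L('w7')
for n,(x,y,w,h) in dict(jar=(340,60,90,90),bottle=(180,55,95,90),div=(290,30,50,80),left=(140,160,100,80),right=(400,160,100,80)).items():
    r=cv2.matchTemplate(b[max(y-20,0):y+h+20,x-20:x+w+20],a[y:y+h,x:x+w],cv2.TM_CCOEFF_NORMED); _,m,_,l=cv2.minMaxLoc(r); print(n,round(m,2),l[0]-20,l[1]-min(y,20))
snap('scene','s7'); a,b=L('s4'),L('s7')
t=a[135:215,125:195]; r=cv2.matchTemplate(b[120:230,110:210],t,cv2.TM_CCOEFF_NORMED); print('basket',cv2.minMaxLoc(r)[1::2])
```

```text
jar 0.87 1 0
bottle 0.95 1 0
div 0.87 0 0
left 0.93 0 -1
right 0.34 -19 6
basket (0.9776120185852051, (15, 15))
```

Run:
```python
from h import *
def fp(f,X):
    F=200/np.tan(np.radians(f['vertical_fov'])/2); p=np.array(f['R'])@X+np.array(f['t']); r=np.hypot(p[0],p[1]); return np.array([f['cx'],f['cy']])+p[:2]/r*np.arctan2(r,p[2])*F
f5,f6,f7=[pickle.load(open(n+'.pkl','rb')) for n in('w5','w6','w7')]
for n,e in(('pump',(505,283,165)),('tin/tablet far-left',(303,285,125)),('far',(404,352,125))):
    X=fray(f5,55+e[0]/1.5,e[1]/1.5,e[2]); u,v=fp(f6,X).astype(int); print(n,X.round(),u,v)
    a,b=[cv2.cvtColor(f['img'],cv2.COLOR_RGB2GRAY) for f in(f6,f7)]
    t=a[v-22:v+22,u-22:u+22]; y0,x0=v-37,u-37
    r=cv2.matchTemplate(b[y0:y0+74,x0:x0+74],t,cv2.TM_CCOEFF_NORMED); _,m,_,l=cv2.minMaxLoc(r); print(round(m,2),l[0]-15,l[1]-15)
```

```text
pump [525. 337. 165.] 428 234
0.66 -2 14
tin/tablet far-left [555. 175. 125.] 220 227
0.92 -1 -3
far [606. 268. 125.] 320 291
0.8 0 1
```

Run:
```python
from h import *
f0,f7=[pickle.load(open(n+'.pkl','rb')) for n in('scene','s7')]
a,b=[f['img'] for f in(f0,f7)]
c=np.array([520,256.5]); R=np.array([[np.cos(.419),-np.sin(.419)],[np.sin(.419),np.cos(.419)]])
for n,(u,v),z in(('pump',(474,238),100),('tablet',(392,229),127),('far tin',(438,252),123),('softener',(398,190),110)):
    P=ray(f0,u,v,z); Q=np.array([*(c+R@(P[:2]-c)),z]); q=proj(f7,Q); x,y=q.astype(int)
    t=a[v-18:v+18,u-15:u+15]; r=cv2.matchTemplate(b[y-38:y+38,x-35:x+35],t,cv2.TM_CCOEFF_NORMED); _,m,_,l=cv2.minMaxLoc(r); print(n,P.round(),q.round(),round(m,2),l[0]-20,l[1]-20)
```

```text
pump [548. 355. 100.] [473. 223.] 0.49 -1 2
tablet [565. 169. 127.] [404. 242.] 0.92 -1 0
far tin [610. 266. 123.] [455. 249.] 0.89 1 0
softener [435. 186. 110.] [386. 200.] 0.87 3 0
```

```bash
python3 -c "
from rig import *
print(sign_off())"
```

```text
the job is handed in; nothing more can be done
None
```

The job is handed in: the basket hangs on the hook, and the carousel is turned about 0.42 rad so the peg jar stands at the front to within about 1.5 mm, with the gripper still holding the carry handle. The final images matched all five containers standing where expected, though the pump bottle's match was weak, and I did not re-check the other things on the counter.

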